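# Sort two brass seal blanks by their drag on marble

## Robot

A 7-joint arm with a two-finger parallel gripper is mounted at the origin on a cart in front of the work surface, level with it; the furniture and walls round the work are solid. World frame = base frame: x ahead of the robot, y to its left, z up, the work surface at z = 0. Lengths are in m, angles in degrees, forces in N, time in s.
With the tool pointing down it reaches from about 0.4 to 0.9 m from the base axis. Payload 5.5 kg.
Tool frame: the origin (TCP) lies between the finger pads; the fingertips stand 14 mm ahead of it and the grasp point (between the pads) lies 5 mm behind it; z points along the fingers, y is the direction in which the jaws open and shut (so a half turn about z gives the same grasp; the last joint's range is limited). The gripper opens to 85 mm and grips with 20 to 120 N. Pads are 22 mm wide; open, the fingers measure 114 mm over their backs; the gripper's body (76 mm by 85 mm) begins 54 mm behind the grasp point. The pads swing forward as they close: fully open they stand 13 mm farther back than shut.
Start: joints at [-60.894, 28.699, -24.465, 88.831, 12.651, 65.22, -12.049], TCP at [0.157, 0.631, 0.245] pointing down, gripper open.
Joint ranges: [-164.97, 164.97], [-17.58, 116.51], [-87.97, 89.64], [11.32, 138.91], [-80.73, 260.73], [10.89, 115.49], [-147.41, 147.41]. Speed limits (degrees/s): [147.25, 147.25, 180, 180, 180, 180, 180].

## Interface

Orientations are given as a 3x3 rotation matrix whose columns are the frame's x, y, z axes.
In Python, from bench import * gives the robot as it stands.
- The arm moves only by the tool servo_tool, never from a script. Its argument "commands" is a list of rows, each an object with "claw": the opening, from 0 (shut) to 1 (fully open); "offset": the shift along the tool's x, y, z in mm, a list of three; "turn": the turn, a rotation vector about the tool's x, y, z in degrees, a list of three. In form: [{"claw": claw, "offset": [dx, dy, dz], "turn": [ax, ay, az]}, ...]. A call has 1 to 20 rows; each row shifts and turns the commanded pose from where the row before left it, along the tool's axes as they then stand; what a row does not reach is not made up. A row lasts 1/12 s, in which the tool goes at most 41.7 mm and 7.16 degrees, less where a joint would pass 70% of its speed; a pose out of reach is approached as far as the arm can. A call is refused whole if a number of a shift passes 41.7 or a number of a turn 7.16, either way. A call with a gripper value outside its range is refused whole. The fingers move at their own pace and stop on an object; the grip force is fixed at half the most. Time passes only in rows, so rows that do not move let the fingers close. It gives the time, the measured TCP pose, the force and the opening at its end, in the units of the state.
- get_state(): the state, without advancing time (a new reading comes with each control period).
- grab_frame(name): name is "scene" or "side" or "wrist"; returns a dict with "pixels" (384x512x3 uint8, red, green, blue), "fx", "fy", "cx", "cy" (pixels), "k1" (the pictures are not rectified: a ray, as slopes to the right and down, at radius r is drawn at 1 + k1 r^2 times it, then the intrinsics apply), "R" (3x3) and "t" (3): a world point X has camera coordinates R X + t; the wrist camera has in their place "hand_eye" (4x4, takes a point from camera to tool coordinates, whose origin is the TCP and whose axes are the flange's). Camera axes: x right, y down, z forward; pixel columns grow to the right and rows downward; lengths in m; the calibration is good to about 2 mm. A picture is of the moment at which its call begins: read the wrist's pose just before it. There is no depth.
- hand_in(): hands the job in, once; it reports no verdict.
The state is a dict: "clock": time; "qpos": joint angles; "qvel": joint speeds; "tau": joint torques, N m; "ee_pos": TCP position; "tcp_rot": TCP orientation; "ft_force": force on the tool from outside, world axes, zero at the start; "moment": the same for the moment, N m; "gripper_width": finger opening in m.
Only numpy, scipy, OpenCV 4.12 (cv2) and the standard library are available. Lean on these libraries where they do the work, as an engineer would, in place of code of your own. Each camera call takes 0.05 s, during which the arm holds its last target.

## Task

Two brass seal blanks that look alike stand on the marble slab: one has a polished underside, the other is still rough. Slide each of them about 5 cm along the slab, leaving it on the marble where the slide ends, and feel which one drags harder. Then set the rough one (the harder drag) flat on the middle of the sloping wooden rest, where only it stays put (the polished one would slide down), and leave the smooth one standing on the marble.

Things in the scene. Friction and masses are not known exactly. Their poses are not given: they have to be found in the camera images.
- slab: flat, fixed white marble slab without a rim, 104 mm along its x, 303 mm along its y, 10.5 mm high; origin under its centre on the desk, z up, so its top is at local z = 0.0105. The blanks stand near its long middle line, some 52 to 62 mm to either side of its centre, with room to slide each outward, away from the other, by 55 mm.
- blank_1: round brass blank, 56 mm diameter, 32 mm high, about 0.65 kg, fine groove round it, small dark hole in its top; origin at the centre of its underside, z up. Pushed steadily along the slab the rough blank resists with 3.5 to 6.5 N, the polished one with under 1.5 N; which is which cannot be seen. Push low, below half its height, or between open fingers. Its side can be gripped in any direction.
- blank_2: the other blank, of the same look and size: 56 mm diameter, 32 mm high, about 0.65 kg; origin at the centre of its underside, z up. Either blank may stand at either end of the slab. The difference in drag is felt while a blank is moving; once it stops, the force fades.
- rest: fixed sloping wooden rest left of the slab, 154 mm along its x, 120 mm wide; origin on the desk under its middle, z up. Its flat top rises 16 degrees towards its +x (away from the robot): surface at local z = 0.032 in the middle, 0.010 at the low edge, 0.054 at the high edge. A lip 8 mm high runs along the low edge only. The rough blank goes on its middle; the polished one slides down to the lip.
Things that resemble listed ones, but are neither listed nor needed, are in the scene too. Leave any orange or red look-alike of the blank_1 alone.

How it is judged:
By the outcome, as a careful person would: the job done as asked, in the order asked, and still so for the second after the job is handed in, with the robot touching nothing.
It also fails if it takes over 58 s, if anything falls off the work surface, if the arm or the gripper's body presses on something with over 40 N, if the wrist force passes 120 N, or if a joint passes its speed limit or range.

## Working session

There is one attempt and no reset: what is moved stays moved. The work goes in short steps, Python scripts to look and compute and a tool call to move; the robot and the scene stay as the last step left them, time stands still between calls to the robot, and variables do not carry over. Pictures are saved under pics/ and viewed, and the job is handed in when it is done.

Besides the shell and the picture viewer there is one more tool, called after "Emit:" by a JSON object that holds its "op" and its "data", one argument or row to a line. servo_tool: Moves the arm, as the interface text tells. Its arguments: {"type":"object","properties":{"commands":{"type":"array","items":{"type":"object","properties":{"claw":{"type":"number"},"offset":{"type":"array","items":{"type":"number"}},"turn":{"type":"array","items":{"type":"number"}}}}}},"required":["commands"]}

```bash
ls; mkdir -p pics
python3 - <<'E'
from bench import *
import cv2, numpy as np
for n in ["scene","side"]:
    f=grab_frame(n); cv2.imwrite(f"pics/{n}0.png",f["pixels"][:,:,::-1])
    print(n,{k:np.round(f[k],4).tolist() for k in f if k!="pixels"})
s=get_state(); print({k:np.round(s[k],3).tolist() for k in s})
E
```

```text
pics
scene {'fx': 414.1355, 'fy': 414.1355, 'cx': 250.265, 'cy': 189.5163, 'k1': -0.0467, 'R': [[0.706, -0.7079, -0.0191], [-0.5327, -0.513, -0.6731], [0.4667, 0.4854, -0.7393]], 't': [-0.2717, 0.3521, 0.6249]}
side {'fx': 365.8568, 'fy': 365.8568, 'cx': 253.9831, 'cy': 192.4588, 'k1': 0.0278, 'R': [[0.8843, -0.4669, -0.0011], [-0.2868, -0.5413, -0.7904], [0.3685, 0.6993, -0.6126]], 't': [-0.393, 0.2342, 0.6439]}
{'clock': 0.1, 'qpos': [-60.894, 28.75, -24.455, 88.886, 12.652, 65.221, -12.049], 'qvel': [0.006, -0.069, -0.088, -0.074, -0.002, -0.048, 0.015], 'tau': [-0.011, -57.081, -5.839, -28.175, 0.01, 0.006, -0.0], 'ee_pos': [0.157, 0.63, 0.244], 'tcp_rot': [[-0.97, 0.242, -0.0], [0.242, 0.97, -0.002], [0.0, -0.002, -1.0]], 'ft_force': [-0.386, 0.163, 0.596], 'moment': [0.019, -0.028, 0.01], 'gripper_width': 0.085}
```

View pics/scene0.png

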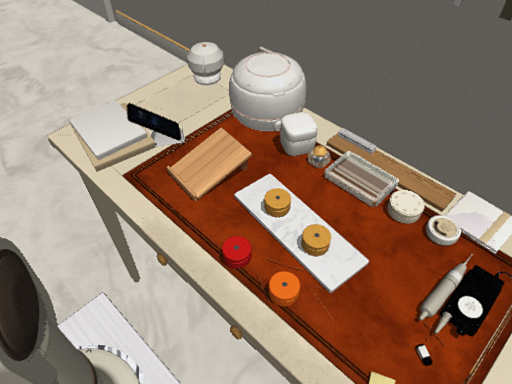

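View pics/side0.png

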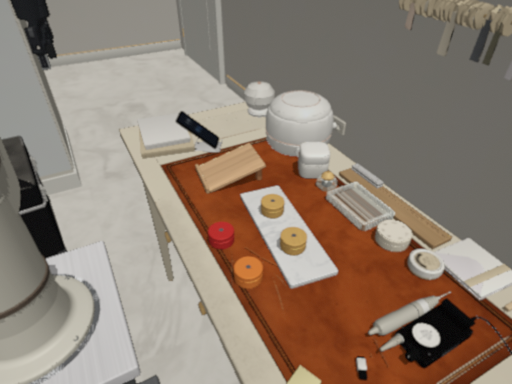

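The brass blanks are at scene (278,202) and (316,240) on the white slab. Red (237,250) and orange (284,288) are look-alikes on the leather, so I leave them alone. The rest is at (210,162). I'll enlarge to confirm.

Run:
```python
import cv2
a=cv2.imread("pics/scene0.png")[120:310,150:390]
cv2.imwrite("pics/scene0c.png",cv2.resize(a,None,fx=3.15,fy=3.15,interpolation=cv2.INTER_CUBIC))
a=cv2.imread("pics/side0.png")[130:300,180:350]
cv2.imwrite("pics/side0c.png",cv2.resize(a,None,fx=3.5,fy=3.5,interpolation=cv2.INTER_CUBIC))
```

```text
(no output)
```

View pics/scene0c.png

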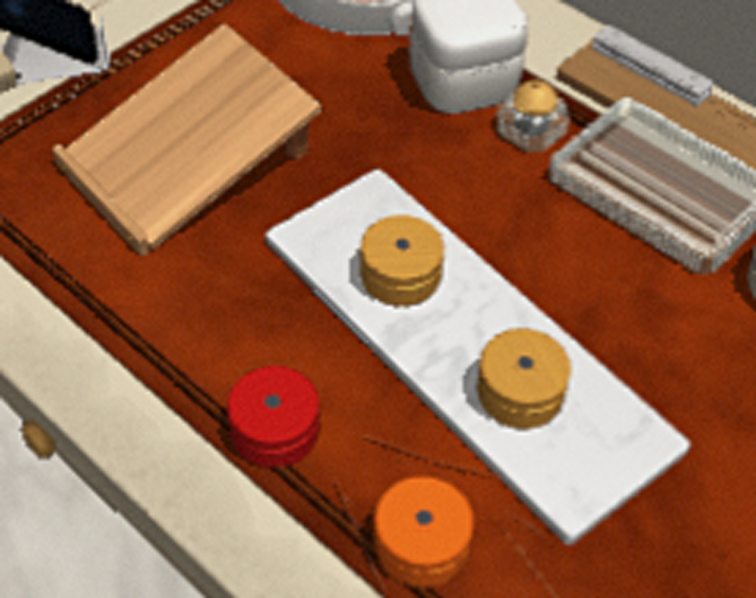

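View pics/side0c.png

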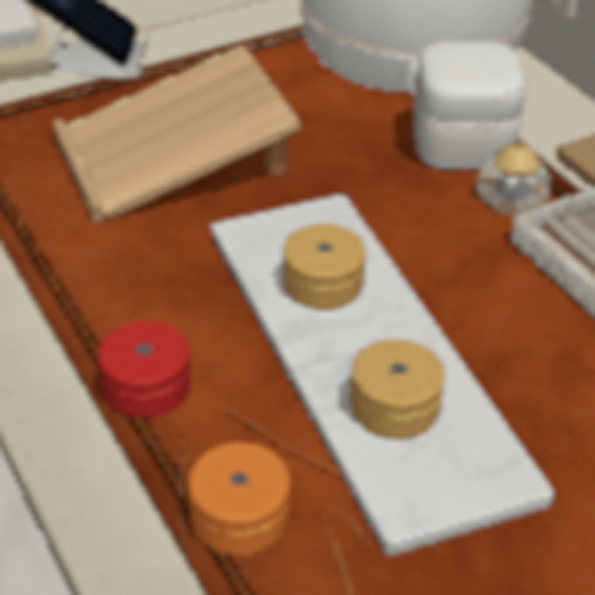

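```bash
cat > h.py <<'E'
import numpy as np, cv2
C={"scene":dict(f=414.1355,c=(250.265,189.5163),k=-0.0467),"side":dict(f=365.8568,c=(253.9831,192.4588),k=0.0278)}
C["scene"]["R"]=[[0.706,-0.7079,-0.0191],[-0.5327,-0.513,-0.6731],[0.4667,0.4854,-0.7393]];C["scene"]["t"]=[-0.2717,0.3521,0.6249]
C["side"]["R"]=[[0.8843,-0.4669,-0.0011],[-0.2868,-0.5413,-0.7904],[0.3685,0.6993,-0.6126]];C["side"]["t"]=[-0.393,0.2342,0.6439]
def ray(n,p):
    c=C[n];K=np.array([[c["f"],0,c["c"][0]],[0,c["f"],c["c"][1]],[0,0,1]])
    u=cv2.undistortPoints(np.array([[p]],float),K,np.array([c["k"],0,0,0,0.]))[0,0]
    R=np.array(c["R"]);d=R.T@[u[0],u[1],1];return -R.T@np.array(c["t"]),d
def onz(n,p,z):
    o,d=ray(n,p);return o+d*(z-o[2])/d[2]
E
python3 - <<'E'
from h import *
S={"scene":dict(slab=[(234.6,194.4),(270.2,173.8),(368.6,260.8),(330.8,288.7)],holes=[(277.5,197.3),(316.8,234.8)],hi=[(221.3,128.4),(251.7,153.5)],lip=[(168.5,167.3),(196.3,198)],la=[(236.5,247.2),(284.4,284)]),
"side":dict(slab=[(240.1,194.7),(278.4,185.9),(337.6,270.4),(290.7,286.1)],holes=[(272.7,200.4),(293.9,235.3)],hi=[(248.4,143.3),(265.6,165.9)],lip=[(196.5,165.5),(207,191)],la=[(221,229.8),(248,266.5)])}
for n in S:
    for k,z in dict(slab=.0105,holes=.0425,hi=.054,lip=.018,la=.032).items():
        P=np.array([onz(n,p,z) for p in S[n][k]])
        print(n,k,P[:,:2].round(4).tolist(), "mean",P.mean(0).round(4), "d",np.linalg.norm(np.diff(P,axis=0),axis=1).round(4))
E
```

```text
scene slab [[0.4847, 0.1482], [0.5858, 0.1351], [0.5458, -0.1617], [0.4475, -0.1461]] mean [ 0.5159 -0.0061  0.0105] d [0.1019 0.2995 0.0995]
scene holes [[0.5228, 0.0561], [0.5043, -0.0634]] mean [ 0.5136 -0.0037  0.0425] d [0.1209]
scene hi [[0.5847, 0.297], [0.5722, 0.1808]] mean [0.5785 0.2389 0.054 ] d [0.1169]
scene lip [[0.4314, 0.316], [0.4152, 0.1956]] mean [0.4233 0.2558 0.018 ] d [0.1214]
scene la [[0.381, 0.0327], [0.3859, -0.0861]] mean [ 0.3835 -0.0267  0.032 ] d [0.1189]
side slab [[0.4843, 0.1503], [0.5885, 0.137], [0.5482, -0.159], [0.4453, -0.148]] mean [ 0.5166 -0.0049  0.0105] d [0.105  0.2987 0.1035]
side holes [[0.5246, 0.0585], [0.5057, -0.0618]] mean [ 0.5152 -0.0017  0.0425] d [0.1218]
side hi [[0.5855, 0.3009], [0.5722, 0.1775]] mean [0.5788 0.2392 0.054 ] d [0.1241]
side lip [[0.4313, 0.3156], [0.4133, 0.1942]] mean [0.4223 0.2549 0.018 ] d [0.1227]
side la [[0.3823, 0.0346], [0.3872, -0.0837]] mean [ 0.3847 -0.0246  0.032 ] d [0.1185]
```

Both cameras agree within 2–3 mm, and the sizes match.

- **Slab:** centre (0.516, -0.006), yaw about -7.4°.
- **Blanks:** A (left) at (0.524, 0.057) and B (right) at (0.505, -0.063), 61 and 58 mm from the slab centre.
- **Rest:** middle about (0.502, 0.248), yaw about -7°.

Next I approach blank A.

Emit:
{"op": "servo_tool", "data": {
  "commands": [
    {"claw": 1,"offset": [-10,-12,2],"turn": [0,0,-0.4]},
    {"claw": 1,"offset": [-22,-26,4],"turn": [0,0,-0.4]},
    {"claw": 1,"offset": [-22,-26,4],"turn": [0,0,-0.4]},
    {"claw": 1,"offset": [-22,-26,4],"turn": [0,0,-0.4]},
    {"claw": 1,"offset": [-22,-26,4],"turn": [0,0,-0.4]},
    {"claw": 1,"offset": [-22,-26,4],"turn": [0,0,-0.4]},
    {"claw": 1,"offset": [-22,-26,4],"turn": [0,0,-0.4]},
    {"claw": 1,"offset": [-22,-26,4],"turn": [0,0,-0.4]},
    {"claw": 1,"offset": [-22,-26,4],"turn": [0,0,-0.4]},
    {"claw": 1,"offset": [-22,-26,4],"turn": [0,0,-0.4]},
    {"claw": 1,"offset": [-22,-26,4],"turn": [0,0,-0.4]},
    {"claw": 1,"offset": [-22,-26,4],"turn": [0,0,-0.4]},
    {"claw": 1,"offset": [-22,-26,4],"turn": [0,0,-0.4]},
    {"claw": 1,"offset": [-22,-26,4],"turn": [0,0,-0.4]},
    {"claw": 1,"offset": [-22,-26,4],"turn": [0,0,-0.4]},
    {"claw": 1,"offset": [-22,-26,4],"turn": [0,0,-0.4]},
    {"claw": 1,"offset": [-10,-12,2],"turn": [0,0,-0.2]},
    {"claw": 1,"offset": [0,0,0],"turn": [0,0,0]}
  ]
}}

```text
clock: 1.6
ee_pos: [0.4249, 0.1541, 0.1806]
tcp_rot: [[-0.991, 0.136, -0.001], [0.136, 0.991, -0.002], [0.0, -0.002, -1.0]]
ft_force: [-0.1, -0.3, 0.6]
gripper_width: 0.0853
```

```bash
cat > d.py <<'E'
from bench import *
import numpy as np, sys
def delta(x,y,z,yaw=82.6):
    s=get_state();p=s["ee_pos"];R=np.array(s["tcp_rot"])
    print("clock",round(s["clock"],2),"pos",np.round(p,4),"yaw",np.degrees(np.arctan2(R[1,1],R[0,1])).round(2),"z",R[:,2].round(3),"F",np.round(s["ft_force"],2),"w",round(s["gripper_width"],4))
    print("tool delta mm",(1000*R.T@(np.array([x,y,z])-p)).round(1))
if __name__=="__main__": delta(*map(float,sys.argv[1:4]))
E
python3 d.py 0.5237 0.0573 0.13
```

```text
clock 1.6 pos [0.4249 0.1541 0.1806] yaw 82.19 z [-0.001 -0.002 -1.   ] F [-0.06 -0.29  0.57] w 0.0853
tool delta mm [-111.1  -82.4   50.7]
```

Emit:
{"op": "servo_tool", "data": {
  "commands": [
    {"claw": 1,"offset": [-15,-11,6],"turn": [0,0,-0.4]},
    {"claw": 1,"offset": [-20,-15,9],"turn": [0,0,0]},
    {"claw": 1,"offset": [-20,-15,9],"turn": [0,0,0]},
    {"claw": 1,"offset": [-20,-15,9],"turn": [0,0,0]},
    {"claw": 1,"offset": [-20,-15,9],"turn": [0,0,0]},
    {"claw": 1,"offset": [-16,-11,8],"turn": [0,0,0]},
    {"claw": 1,"offset": [0,0,0],"turn": [0,0,0]},
    {"claw": 0.82,"offset": [0,0,0],"turn": [0,0,0]},
    {"claw": 0.82,"offset": [0,0,0],"turn": [0,0,0]},
    {"claw": 0.82,"offset": [0,0,0],"turn": [0,0,0]}
  ]
}}

```text
clock: 2.43
ee_pos: [0.5226, 0.0651, 0.1315]
tcp_rot: [[-0.993, 0.12, -0.0], [0.12, 0.993, 0.001], [0.0, 0.001, -1.0]]
ft_force: [-0.5, -0.3, 0.4]
gripper_width: 0.0702
```

```bash
python3 d.py 0.5237 0.0573 0.023
python3 - <<'E'
from bench import *
import cv2
f=grab_frame("wrist"); print({k:np.round(f[k],4).tolist() for k in f if k!="pixels"}) if 0 else None
import numpy as np
print({k:np.round(f[k],4).tolist() for k in f if k!="pixels"})
cv2.imwrite("pics/w1.png",f["pixels"][:,:,::-1])
E
```

```text
clock 2.43 pos [0.5226 0.0651 0.1315] yaw 83.1 z [-0.     0.001 -1.   ] F [-0.51 -0.34  0.38] w 0.0702
tool delta mm [ -2.   -7.7 108.5]
{'fx': 337.4975, 'fy': 337.4975, 'cx': 259.3284, 'cy': 194.6365, 'k1': -0.0757, 'hand_eye': [[0.0001, -0.9603, -0.2788, 0.0697], [1.0, -0.0001, 0.0007, -0.0005], [-0.0007, -0.2788, 0.9603, -0.1277], [0.0, 0.0, 0.0, 1.0]]}
```

View pics/w1.png

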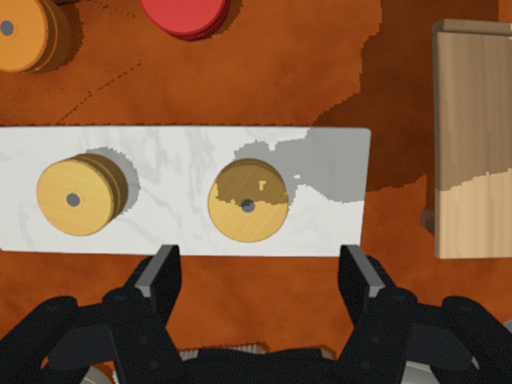

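The wrist view shows blank A's hole at (248,206) and B's at (73,200). The slab's right end is at x≈370, and the rest is at x>433. I check the holes against the tool pose.

```bash
cat > w.py <<'E'
from h import *
from bench import *
HE=np.array([[0.0001,-0.9603,-0.2788,0.0697],[1,-0.0001,0.0007,-0.0005],[-0.0007,-0.2788,0.9603,-0.1277],[0,0,0,1]])
K=np.array([[337.4975,0,259.3284],[0,337.4975,194.6365],[0,0,1]])
def wz(p,z,s):
    u=cv2.undistortPoints(np.array([[p]],float),K,np.array([-0.0757,0,0,0,0.]))[0,0]
    R=np.array(s["tcp_rot"]);o=R@HE[:3,3]+s["ee_pos"];d=R@HE[:3,:3]@[u[0],u[1],1]
    return (o+d*(z-o[2])/d[2]).round(4)
E
python3 - <<'E'
from w import *
s=get_state()
for p,z in [((248,206),.0425),((73,200),.0425),((370,129),.0105),((365,256),.0105)]: print(p,wz(p,z,s))
E
```

```text
(248, 206) [0.5231 0.057  0.0425]
(73, 200) [ 0.5044 -0.0623  0.0425]
(370, 129) [0.4852 0.1512 0.0105]
(365, 256) [0.5877 0.1442 0.0105]
```

Emit:
{"op": "servo_tool", "data": {
  "commands": [
    {"claw": 0.82,"offset": [-1,-3,5],"turn": [0,0,0.4]},
    {"claw": 0.82,"offset": [-1,-4,10],"turn": [0,0,0]},
    {"claw": 0.82,"offset": [0,0,13],"turn": [0,0,0]},
    {"claw": 0.82,"offset": [0,0,13],"turn": [0,0,0]},
    {"claw": 0.82,"offset": [0,0,10],"turn": [0,0,0]},
    {"claw": 0.82,"offset": [0,0,5],"turn": [0,0,0]},
    {"claw": 0.82,"offset": [0,0,0],"turn": [0,0,0]},
    {"claw": 0.82,"offset": [0,0,0],"turn": [0,0,0]}
  ]
}}

```text
clock: 3.15
ee_pos: [0.5243, 0.0562, 0.075]
tcp_rot: [[-0.992, 0.129, -0.001], [0.129, 0.992, -0.0], [0.001, -0.0, -1.0]]
ft_force: [0.9, -1.2, 0.4]
gripper_width: 0.0703
```

```bash
python3 d.py 0.5233 0.0572 0.024
```

```text
clock 3.15 pos [0.5243 0.0562 0.075 ] yaw 82.58 z [-0.001 -0.    -1.   ] F [ 0.91 -1.16  0.38] w 0.0703
tool delta mm [ 1.1  0.8 51. ]
```

Emit:
{"op": "servo_tool", "data": {
  "commands": [
    {"claw": 0.82,"offset": [1,1,5],"turn": [0,0,0]},
    {"claw": 0.82,"offset": [0,0,8],"turn": [0,0,0]},
    {"claw": 0.82,"offset": [0,0,8],"turn": [0,0,0]},
    {"claw": 0.82,"offset": [0,0,8],"turn": [0,0,0]},
    {"claw": 0.82,"offset": [0,0,8],"turn": [0,0,0]},
    {"claw": 0.82,"offset": [0,0,6],"turn": [0,0,0]},
    {"claw": 0.82,"offset": [0,0,4],"turn": [0,0,0]},
    {"claw": 0.82,"offset": [0,0,3],"turn": [0,0,0]},
    {"claw": 0.82,"offset": [0,0,1],"turn": [0,0,0]},
    {"claw": 0.82,"offset": [0,0,0],"turn": [0,0,0]},
    {"claw": 0.82,"offset": [0,0,0],"turn": [0,0,0]}
  ]
}}

```text
clock: 4.07
ee_pos: [0.5239, 0.0574, 0.0245]
tcp_rot: [[-0.992, 0.129, 0.0], [0.129, 0.992, 0.0], [-0.0, 0.0, -1.0]]
ft_force: [0.6, 0.1, -0.1]
gripper_width: 0.0702
```

```bash
python3 d.py 0.5233 0.0572 0.024
python3 - <<'E'
from bench import *
import cv2
f=grab_frame("wrist"); cv2.imwrite("pics/w2.png",f["pixels"][:,:,::-1])
f=grab_frame("side"); cv2.imwrite("pics/s2.png",cv2.resize(f["pixels"][130:300,180:350,::-1],None,fx=3.5,fy=3.5))
E
```

```text
clock 4.07 pos [0.5239 0.0574 0.0245] yaw 82.58 z [ 0.  0. -1.] F [ 0.57  0.13 -0.09] w 0.0702
tool delta mm [ 0.5 -0.3  0.5]
```

View pics/w2.png

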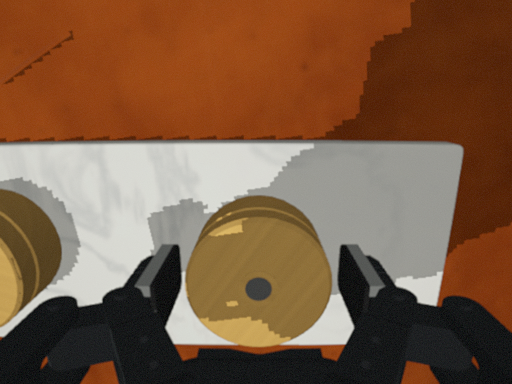

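View pics/s2.png

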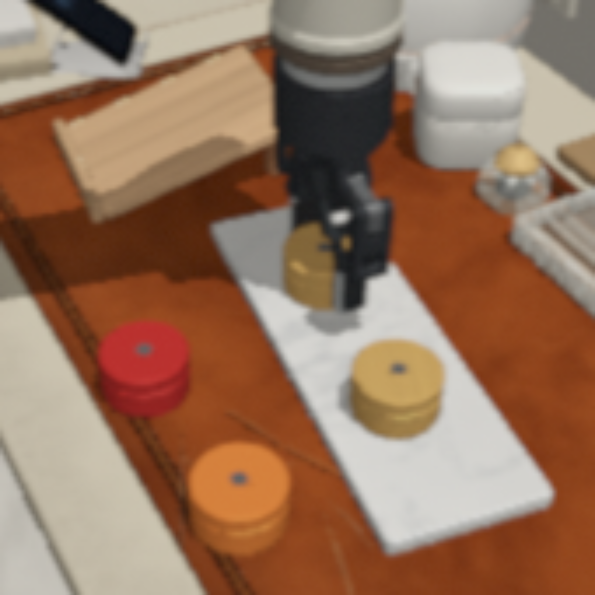

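The blank sits centred between the open fingers (hole at (258,289), fingers at 180 and 340). I slide it toward +y slowly and read the force while it moves.

Emit:
{"op": "servo_tool", "data": {
  "commands": [
    {"claw": 0.82,"offset": [0,1.5,0],"turn": [0,0,0]},
    {"claw": 0.82,"offset": [0,3,0],"turn": [0,0,0]},
    {"claw": 0.82,"offset": [0,3,0],"turn": [0,0,0]},
    {"claw": 0.82,"offset": [0,3,0],"turn": [0,0,0]},
    {"claw": 0.82,"offset": [0,3,0],"turn": [0,0,0]},
    {"claw": 0.82,"offset": [0,3,0],"turn": [0,0,0]},
    {"claw": 0.82,"offset": [0,3,0],"turn": [0,0,0]}
  ]
}}

```text
clock: 4.75
ee_pos: [0.5263, 0.077, 0.0243]
tcp_rot: [[-0.992, 0.129, -0.0], [0.129, 0.992, -0.0], [0.0, -0.0, -1.0]]
ft_force: [0.3, -0.6, 0.9]
gripper_width: 0.0699
```

Emit:
{"op": "servo_tool", "data": {
  "commands": [
    {"claw": 0.82,"offset": [0,3,0],"turn": [0,0,0]},
    {"claw": 0.82,"offset": [0,3,0],"turn": [0,0,0]}
  ]
}}

```text
clock: 4.92
ee_pos: [0.527, 0.083, 0.0243]
tcp_rot: [[-0.992, 0.129, -0.0], [0.129, 0.992, 0.0], [0.0, -0.0, -1.0]]
ft_force: [-0.4, -1.2, 0.9]
gripper_width: 0.07
```

Emit:
{"op": "servo_tool", "data": {
  "commands": [
    {"claw": 0.82,"offset": [0,3,0],"turn": [0,0,0]},
    {"claw": 0.82,"offset": [0,3,0],"turn": [0,0,0]}
  ]
}}

```text
clock: 5.08
ee_pos: [0.5278, 0.0889, 0.0243]
tcp_rot: [[-0.992, 0.129, -0.0], [0.129, 0.992, -0.0], [0.0, -0.0, -1.0]]
ft_force: [-0.4, -0.9, 0.6]
gripper_width: 0.0698
```

Emit:
{"op": "servo_tool", "data": {
  "commands": [
    {"claw": 0.82,"offset": [0,3,0],"turn": [0,0,0]},
    {"claw": 0.82,"offset": [0,3,0],"turn": [0,0,0]}
  ]
}}

```text
clock: 5.25
ee_pos: [0.5285, 0.0949, 0.0243]
tcp_rot: [[-0.992, 0.129, -0.0], [0.129, 0.992, 0.0], [0.0, 0.0, -1.0]]
ft_force: [0.0, -0.8, 1.2]
gripper_width: 0.0702
```

Emit:
{"op": "servo_tool", "data": {
  "commands": [
    {"claw": 0.82,"offset": [0,3,0],"turn": [0,0,0]},
    {"claw": 0.82,"offset": [0,3,0],"turn": [0,0,0]}
  ]
}}

```text
clock: 5.42
ee_pos: [0.5293, 0.1008, 0.0243]
tcp_rot: [[-0.992, 0.129, -0.0], [0.129, 0.992, 0.0], [0.0, 0.0, -1.0]]
ft_force: [-1.6, -0.1, 1.5]
gripper_width: 0.0702
```

Emit:
{"op": "servo_tool", "data": {
  "commands": [
    {"claw": 0.82,"offset": [0,3,0],"turn": [0,0,0]}
  ]
}}

```text
clock: 5.5
ee_pos: [0.5297, 0.1038, 0.0243]
tcp_rot: [[-0.992, 0.129, -0.0], [0.129, 0.992, 0.0], [0.0, 0.0, -1.0]]
ft_force: [-0.6, -1.0, 0.4]
gripper_width: 0.0699
```

Emit:
{"op": "servo_tool", "data": {
  "commands": [
    {"claw": 0.82,"offset": [0,3,0],"turn": [0,0,0]}
  ]
}}

```text
clock: 5.58
ee_pos: [0.5301, 0.1068, 0.0243]
tcp_rot: [[-0.992, 0.129, -0.0], [0.129, 0.992, 0.0], [0.0, -0.0, -1.0]]
ft_force: [-0.7, -0.9, 0.9]
gripper_width: 0.0701
```

```bash
python3 d.py 0.5233 0.0572 0.024
```

```text
clock 5.58 pos [0.5301 0.1068 0.0243] yaw 82.58 z [-0.  0. -1.] F [-0.69 -0.86  0.94] w 0.0701
tool delta mm [  0.3 -50.    0.3]
```

Drag in y is about 0.8 N, which looks like the polished one. I finish the slide to about 50 mm and look.

Emit:
{"op": "servo_tool", "data": {
  "commands": [
    {"claw": 0.82,"offset": [0,3,0],"turn": [0,0,0]},
    {"claw": 0.82,"offset": [0,2,0],"turn": [0,0,0]},
    {"claw": 0.82,"offset": [0,1,0],"turn": [0,0,0]},
    {"claw": 0.82,"offset": [0,0.5,0],"turn": [0,0,0]},
    {"claw": 0.82,"offset": [0,0,0],"turn": [0,0,0]},
    {"claw": 0.82,"offset": [0,0,0],"turn": [0,0,0]}
  ]
}}

```text
clock: 6.08
ee_pos: [0.5309, 0.1131, 0.0242]
tcp_rot: [[-0.992, 0.129, -0.0], [0.129, 0.992, 0.0], [0.0, 0.0, -1.0]]
ft_force: [0.3, 0.6, -0.1]
gripper_width: 0.0703
```

```bash
python3 d.py 0.5233 0.0572 0.024
python3 - <<'E'
from bench import *
import cv2
f=grab_frame("wrist"); cv2.imwrite("pics/w3.png",f["pixels"][:,:,::-1])
E
```

```text
clock 6.08 pos [0.5309 0.1131 0.0242] yaw 82.58 z [-0.  0. -1.] F [ 0.26  0.57 -0.06] w 0.0703
tool delta mm [  0.3 -56.4   0.2]
```

View pics/w3.png

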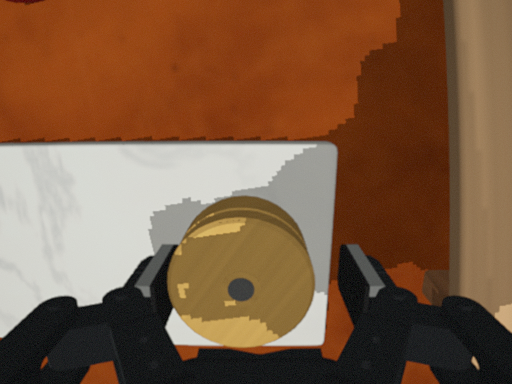

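```bash
python3 -c "
from w import *
p=wz((240.5,289),.0425,get_state());print(p,np.hypot(p[0]-.5234,p[1]-.0572))"
```

```text
[0.5284 0.1059 0.0425] 0.04895600065364816
```

The hole is at (240,289), so the slide came to 49 mm and the blank stands wholly on the marble. I back off, lift, and go to B.

Emit:
{"op": "servo_tool", "data": {
  "commands": [
    {"claw": 0.82,"offset": [0,-3,0],"turn": [0,0,0]},
    {"claw": 0.82,"offset": [0,-3.5,0],"turn": [0,0,0]},
    {"claw": 0.82,"offset": [0,0,-4],"turn": [0,0,0]},
    {"claw": 0.82,"offset": [0,0,-12],"turn": [0,0,0]},
    {"claw": 0.82,"offset": [0,0,-18],"turn": [0,0,0]},
    {"claw": 0.82,"offset": [0,0,-18],"turn": [0,0,0]},
    {"claw": 0.82,"offset": [0,0,-18],"turn": [0,0,0]},
    {"claw": 0.82,"offset": [1,-15,-5],"turn": [0,0,0]},
    {"claw": 0.82,"offset": [1,-27,0],"turn": [0,0,0]},
    {"claw": 0.82,"offset": [1,-30,0],"turn": [0,0,0]},
    {"claw": 0.82,"offset": [1,-30,0],"turn": [0,0,0]},
    {"claw": 0.82,"offset": [0,-30,0],"turn": [0,0,0]},
    {"claw": 0.82,"offset": [0,-25,0],"turn": [0,0,0]},
    {"claw": 0.82,"offset": [0,-12,0],"turn": [0,0,0]},
    {"claw": 0.82,"offset": [0,-3,0],"turn": [0,0,0]},
    {"claw": 0.82,"offset": [0,0,0],"turn": [0,0,0]},
    {"claw": 0.82,"offset": [0,0,0],"turn": [0,0,0]},
    {"claw": 0.82,"offset": [0,0,0],"turn": [0,0,0]}
  ]
}}

```text
clock: 7.63
ee_pos: [0.5043, -0.0618, 0.0996]
tcp_rot: [[-0.992, 0.127, 0.001], [0.127, 0.992, 0.001], [-0.001, 0.001, -1.0]]
ft_force: [-0.0, 0.2, 0.2]
gripper_width: 0.0702
```

```bash
python3 d.py 0.5045 -0.0624 0.024
```

```text
clock 7.63 pos [ 0.5043 -0.0618  0.0996] yaw 82.71 z [ 0.001  0.001 -1.   ] F [-0.04  0.21  0.18] w 0.0702
tool delta mm [-0.2 -0.7 75.6]
```

Emit:
{"op": "servo_tool", "data": {
  "commands": [
    {"claw": 0.82,"offset": [0,-0.7,5],"turn": [0,0,0]},
    {"claw": 0.82,"offset": [0,0,10],"turn": [0,0,0]},
    {"claw": 0.82,"offset": [0,0,12],"turn": [0,0,0]},
    {"claw": 0.82,"offset": [0,0,12],"turn": [0,0,0]},
    {"claw": 0.82,"offset": [0,0,11],"turn": [0,0,0]},
    {"claw": 0.82,"offset": [0,0,9],"turn": [0,0,0]},
    {"claw": 0.82,"offset": [0,0,7],"turn": [0,0,0]},
    {"claw": 0.82,"offset": [0,0,5],"turn": [0,0,0]},
    {"claw": 0.82,"offset": [0,0,3],"turn": [0,0,0]},
    {"claw": 0.82,"offset": [0,0,1.5],"turn": [0,0,0]},
    {"claw": 0.82,"offset": [0,0,0],"turn": [0,0,0]},
    {"claw": 0.82,"offset": [0,0,0],"turn": [0,0,0]}
  ]
}}

```text
clock: 8.63
ee_pos: [0.5041, -0.0643, 0.0241]
tcp_rot: [[-0.992, 0.129, 0.001], [0.129, 0.992, -0.0], [-0.001, 0.0, -1.0]]
ft_force: [0.4, 0.3, 0.2]
gripper_width: 0.0699
```

```bash
python3 d.py 0.5045 -0.0624 0.024
python3 - <<'E'
from bench import *
import cv2
f=grab_frame("wrist"); cv2.imwrite("pics/w4.png",f["pixels"][:,:,::-1])
E
```

```text
clock 8.63 pos [ 0.5041 -0.0643  0.0241] yaw 82.57 z [ 0.001 -0.    -1.   ] F [0.43 0.33 0.19] w 0.0699
tool delta mm [-0.2  1.9  0.1]
```

View pics/w4.png

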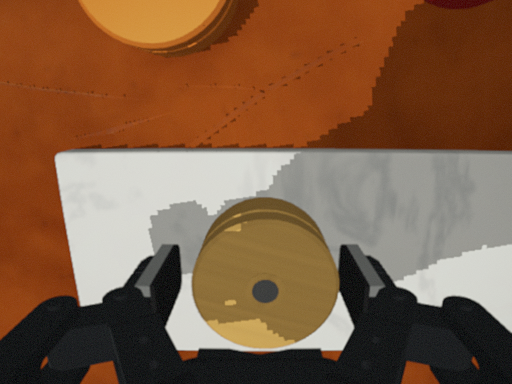

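B's hole is at (265,291), it stands free between the fingers, and the slab runs out to x≈70 on the left. I slide it toward −y.

Emit:
{"op": "servo_tool", "data": {
  "commands": [
    {"claw": 0.82,"offset": [0,-1.5,0],"turn": [0,0,0]},
    {"claw": 0.82,"offset": [0,-3,0],"turn": [0,0,0]},
    {"claw": 0.82,"offset": [0,-3,0],"turn": [0,0,0]},
    {"claw": 0.82,"offset": [0,-3,0],"turn": [0,0,0]},
    {"claw": 0.82,"offset": [0,-3,0],"turn": [0,0,0]},
    {"claw": 0.82,"offset": [0,-3,0],"turn": [0,0,0]},
    {"claw": 0.82,"offset": [0,-3,0],"turn": [0,0,0]}
  ]
}}

```text
clock: 9.27
ee_pos: [0.5019, -0.0822, 0.0241]
tcp_rot: [[-0.992, 0.128, 0.001], [0.128, 0.992, 0.002], [-0.001, 0.002, -1.0]]
ft_force: [0.4, 5.7, 1.6]
gripper_width: 0.0699
```

Emit:
{"op": "servo_tool", "data": {
  "commands": [
    {"claw": 0.82,"offset": [0,-3,0],"turn": [0,0,0]},
    {"claw": 0.82,"offset": [0,-3,0],"turn": [0,0,0]}
  ]
}}

```text
clock: 9.43
ee_pos: [0.5011, -0.0881, 0.0241]
tcp_rot: [[-0.992, 0.128, 0.001], [0.128, 0.992, 0.002], [-0.001, 0.002, -1.0]]
ft_force: [1.3, 5.0, 2.0]
gripper_width: 0.0701
```

Emit:
{"op": "servo_tool", "data": {
  "commands": [
    {"claw": 0.82,"offset": [0,-3,0],"turn": [0,0,0]},
    {"claw": 0.82,"offset": [0,-3,0],"turn": [0,0,0]}
  ]
}}

```text
clock: 9.6
ee_pos: [0.5003, -0.0941, 0.0241]
tcp_rot: [[-0.992, 0.128, 0.001], [0.128, 0.992, 0.002], [-0.001, 0.002, -1.0]]
ft_force: [1.2, 5.2, 1.5]
gripper_width: 0.0699
```

Emit:
{"op": "servo_tool", "data": {
  "commands": [
    {"claw": 0.82,"offset": [0,-3,0],"turn": [0,0,0]},
    {"claw": 0.82,"offset": [0,-3,0],"turn": [0,0,0]}
  ]
}}

```text
clock: 9.77
ee_pos: [0.4996, -0.1, 0.0241]
tcp_rot: [[-0.992, 0.128, 0.001], [0.128, 0.992, 0.002], [-0.001, 0.002, -1.0]]
ft_force: [0.2, 5.9, 1.8]
gripper_width: 0.0704
```

Emit:
{"op": "servo_tool", "data": {
  "commands": [
    {"claw": 0.82,"offset": [0,-3,0],"turn": [0,0,0]},
    {"claw": 0.82,"offset": [0,-3,0],"turn": [0,0,0]}
  ]
}}

```text
clock: 9.93
ee_pos: [0.4988, -0.1059, 0.0241]
tcp_rot: [[-0.992, 0.128, 0.001], [0.128, 0.992, 0.002], [-0.001, 0.002, -1.0]]
ft_force: [0.3, 5.9, 1.2]
gripper_width: 0.0701
```

Emit:
{"op": "servo_tool", "data": {
  "commands": [
    {"claw": 0.82,"offset": [0,-3,0],"turn": [0,0,0]}
  ]
}}

```text
clock: 10.02
ee_pos: [0.4984, -0.1088, 0.0241]
tcp_rot: [[-0.992, 0.128, 0.001], [0.128, 0.992, 0.002], [-0.001, 0.002, -1.0]]
ft_force: [0.6, 6.1, 2.0]
gripper_width: 0.07
```

Emit:
{"op": "servo_tool", "data": {
  "commands": [
    {"claw": 0.82,"offset": [0,-3,0],"turn": [0,0,0]}
  ]
}}

```text
clock: 10.1
ee_pos: [0.498, -0.1119, 0.0241]
tcp_rot: [[-0.992, 0.128, 0.001], [0.128, 0.992, 0.002], [-0.001, 0.002, -1.0]]
ft_force: [1.6, 5.5, 2.4]
gripper_width: 0.0701
```

```bash
python3 d.py 0.5045 -0.0624 0.024
```

```text
clock 10.1 pos [ 0.498  -0.1119  0.0241] yaw 82.66 z [ 0.001  0.002 -1.   ] F [1.61 5.53 2.37] w 0.0701
tool delta mm [-0.1 49.9  0.2]
```

B drags about 5.6 N, so B is the rough one and A the smooth one. I finish B's slide, release it, and check.

Emit:
{"op": "servo_tool", "data": {
  "commands": [
    {"claw": 0.82,"offset": [0,-3,0],"turn": [0,0,0]},
    {"claw": 0.82,"offset": [0,-2,0],"turn": [0,0,0]},
    {"claw": 0.82,"offset": [0,-1,0],"turn": [0,0,0]},
    {"claw": 0.82,"offset": [0,-0.5,0],"turn": [0,0,0]},
    {"claw": 0.82,"offset": [0,0,0],"turn": [0,0,0]},
    {"claw": 0.82,"offset": [0,3,0],"turn": [0,0,0]},
    {"claw": 0.82,"offset": [0,4,0],"turn": [0,0,0]},
    {"claw": 0.82,"offset": [0,0,0],"turn": [0,0,0]},
    {"claw": 0.82,"offset": [0,0,0],"turn": [0,0,0]},
    {"claw": 0.82,"offset": [0,0,0],"turn": [0,0,0]}
  ]
}}

```text
clock: 10.93
ee_pos: [0.4973, -0.1132, 0.0237]
tcp_rot: [[-0.992, 0.129, -0.0], [0.129, 0.992, -0.0], [0.0, -0.0, -1.0]]
ft_force: [0.3, 0.6, -0.1]
gripper_width: 0.07
```

```bash
python3 d.py 0.498 -0.112 0.024
python3 - <<'E'
from bench import *
import cv2
f=grab_frame("wrist"); cv2.imwrite("pics/w5.png",f["pixels"][:,:,::-1])
E
```

```text
clock 10.93 pos [ 0.4973 -0.1132  0.0237] yaw 82.56 z [-0. -0. -1.] F [ 0.28  0.63 -0.08] w 0.07
tool delta mm [-0.5  1.3 -0.3]
```

View pics/w5.png

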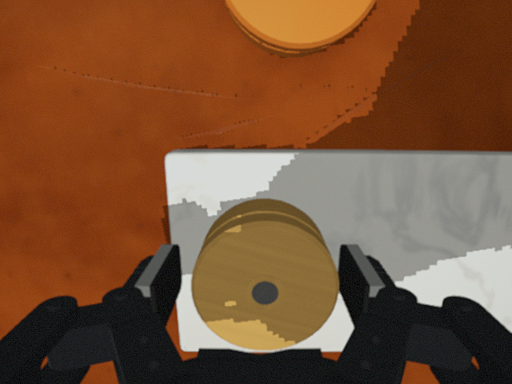

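```bash
python3 -c "
from w import *
p=wz((265,292.5),.0425,get_state());s=get_state();print(p,np.hypot(p[0]-.5045,p[1]+.0624),1000*np.array(s['tcp_rot']).T@(p-s['ee_pos']))"
```

```text
[ 0.4971 -0.1116  0.0425] 0.04975339184417481 [  0.42338341   1.63788129 -18.75826117]
```

B slid 49.8 mm and is centred in the jaws to within 2 mm. I grip it and lift.

Emit:
{"op": "servo_tool", "data": {
  "commands": [
    {"claw": 0.82,"offset": [0,1.6,-2],"turn": [0,0,0]},
    {"claw": 0.5,"offset": [0,0,0],"turn": [0,0,0]},
    {"claw": 0.2,"offset": [0,0,0],"turn": [0,0,0]},
    {"claw": 0,"offset": [0,0,0],"turn": [0,0,0]},
    {"claw": 0,"offset": [0,0,0],"turn": [0,0,0]},
    {"claw": 0,"offset": [0,0,0],"turn": [0,0,0]},
    {"claw": 0,"offset": [0,0,0],"turn": [0,0,0]},
    {"claw": 0,"offset": [0,0,0],"turn": [0,0,0]}
  ]
}}

```text
clock: 11.65
ee_pos: [0.4978, -0.1113, 0.0264]
tcp_rot: [[-0.992, 0.129, 0.0], [0.129, 0.992, -0.0], [-0.0, -0.0, -1.0]]
ft_force: [-1.6, -0.3, 6.3]
gripper_width: 0.0548
```

```bash
python3 d.py 0.4971 -0.1116 0.026
python3 - <<'E'
from bench import *
import cv2
f=grab_frame("wrist"); cv2.imwrite("pics/w6.png",f["pixels"][:,:,::-1])
E
```

```text
clock 11.65 pos [ 0.4978 -0.1113  0.0264] yaw 82.58 z [ 0. -0. -1.] F [-1.55 -0.27  6.26] w 0.0548
tool delta mm [ 0.7 -0.3  0.4]
```

View pics/w6.png

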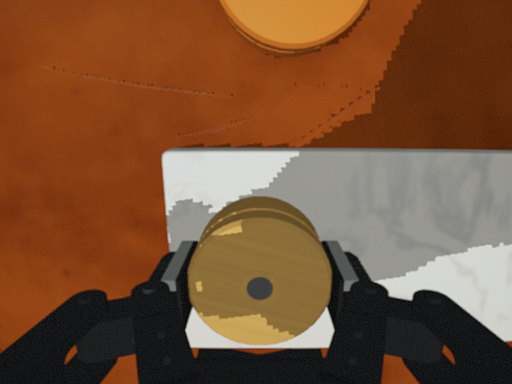

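The grip holds (width 54.8 mm). I lift and carry B toward the rest, keeping it level.

Emit:
{"op": "servo_tool", "data": {
  "commands": [
    {"claw": 0,"offset": [0,0,-2],"turn": [0,0,0]},
    {"claw": 0,"offset": [0,0,-5],"turn": [0,0,0]},
    {"claw": 0,"offset": [0,0,-10],"turn": [0,0,0]},
    {"claw": 0,"offset": [0,0,-15],"turn": [0,0,0]},
    {"claw": 0,"offset": [0,0,-15],"turn": [0,0,0]},
    {"claw": 0,"offset": [0,0,-15],"turn": [0,0,0]},
    {"claw": 0,"offset": [0,0,-15],"turn": [0,0,0]},
    {"claw": 0,"offset": [1,6,-10],"turn": [0,0,0]},
    {"claw": 0,"offset": [2,13,-5],"turn": [0,0,0]},
    {"claw": 0,"offset": [4,20,0],"turn": [0,0,0]},
    {"claw": 0,"offset": [5,26,0],"turn": [0,0,0]},
    {"claw": 0,"offset": [5,28,0],"turn": [0,0,0]},
    {"claw": 0,"offset": [5,28,0],"turn": [0,0,0]},
    {"claw": 0,"offset": [5,28,0],"turn": [0,0,0]},
    {"claw": 0,"offset": [5,28,0],"turn": [0,0,0]},
    {"claw": 0,"offset": [5,28,0],"turn": [0,0,0]},
    {"claw": 0,"offset": [5,28,0],"turn": [0,0,0]},
    {"claw": 0,"offset": [5,28,0],"turn": [0,0,0]},
    {"claw": 0,"offset": [5,28,0],"turn": [0,0,0]},
    {"claw": 0,"offset": [4,24,0],"turn": [0,0,0]}
  ]
}}

```text
clock: 13.37
ee_pos: [0.4812, 0.2089, 0.1179]
tcp_rot: [[-0.992, 0.128, -0.001], [0.128, 0.992, 0.0], [0.001, 0.0, -1.0]]
ft_force: [0.8, 0.2, -4.6]
gripper_width: 0.0545
```

Emit:
{"op": "servo_tool", "data": {
  "commands": [
    {"claw": 0,"offset": [3,20,0],"turn": [0,0,0]},
    {"claw": 0,"offset": [2,13,0],"turn": [0,0,-0.5]},
    {"claw": 0,"offset": [1,6,0],"turn": [0,0,-0.5]},
    {"claw": 0,"offset": [0,0,0],"turn": [0,-2,0]},
    {"claw": 0,"offset": [0,0,0],"turn": [0,-2,0]},
    {"claw": 0,"offset": [0,0,0],"turn": [0,-2,0]},
    {"claw": 0,"offset": [0,0,0],"turn": [0,-2,0]},
    {"claw": 0,"offset": [0,0,0],"turn": [0,-2,0]},
    {"claw": 0,"offset": [0,0,0],"turn": [0,-2,0]},
    {"claw": 0,"offset": [0,0,0],"turn": [0,-2,0]},
    {"claw": 0,"offset": [0,0,0],"turn": [0,-2,0]},
    {"claw": 0,"offset": [0,0,0],"turn": [0,0,0]},
    {"claw": 0,"offset": [0,0,0],"turn": [0,0,0]},
    {"claw": 0,"offset": [0,0,0],"turn": [0,0,0]}
  ]
}}

```text
clock: 14.53
ee_pos: [0.4818, 0.2451, 0.1179]
tcp_rot: [[-0.955, 0.113, 0.273], [0.108, 0.994, -0.031], [-0.275, -0.001, -0.961]]
ft_force: [0.3, -1.0, -6.4]
gripper_width: 0.0546
```

```bash
python3 d.py 0.4813 0.2505 0.105
python3 - <<'E'
from bench import *
import cv2
f=grab_frame("wrist"); cv2.imwrite("pics/w7.png",f["pixels"][:,:,::-1])
f=grab_frame("side"); cv2.imwrite("pics/s7.png",cv2.resize(f["pixels"][60:300,150:390,::-1],None,fx=2.5,fy=2.5))
E
```

```text
clock 14.53 pos [0.4818 0.2451 0.1179] yaw 83.53 z [ 0.273 -0.031 -0.961] F [ 0.26 -0.96 -6.39] w 0.0546
tool delta mm [ 4.6  5.3 12.1]
```

View pics/w7.png

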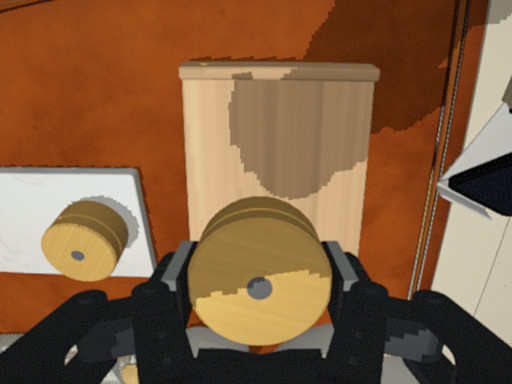

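View pics/s7.png

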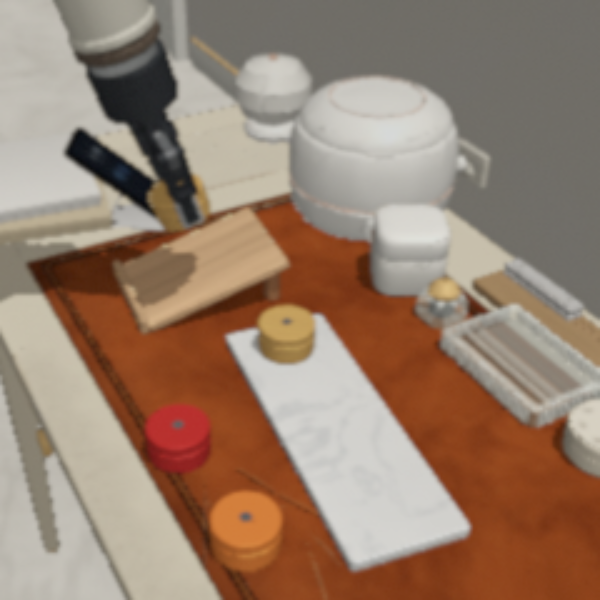

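Blank B is level with the 16° slope in the jaws, and A stands alone on the slab. I check the rest's position from this wrist picture using the lip corners (180,66) and (379,68) and the sides.

Run:
```python
from w import *
s=get_state()
a,b=wz((180,65),.018,s),wz((379,67),.018,s);print(a,b,(a+b)/2,np.linalg.norm(a-b))
# side edges on slope plane: n.(x-m)=0
R=np.array(s["tcp_rot"]);m=np.array([.502,.248,.032]);n=-R[:,2]
o=R@HE[:3,3]+s["ee_pos"]
for p in [(183,110),(188,220),(375,110),(362,220)]:
    u=cv2.undistortPoints(np.array([[p]],float),K,np.array([-0.0757,0,0,0,0.]))[0,0]
    d=R@HE[:3,:3]@[u[0],u[1],1];X=o+d*(n@(m-o))/(n@d)
    print(p,X.round(4),"tool-frame rel. TCP",(1000*R.T@(X-s["ee_pos"])).round(1))
print("target",(1000*R.T@(m-s["ee_pos"])).round(1))
```

```text
[0.4142 0.2063 0.018 ] [0.4281 0.3217 0.018 ] [0.42115 0.264   0.018  ] 0.11623411719456553
(183, 110) [0.4414 0.2016 0.0163] tool-frame rel. TCP [ 62.2 -48.1  88. ]
(188, 220) [0.5112 0.1927 0.0364] tool-frame rel. TCP [-10.9 -49.   88. ]
(375, 110) [0.4548 0.3213 0.0162] tool-frame rel. TCP [62.5 72.4 88. ]
(362, 220) [0.5248 0.311  0.0364] tool-frame rel. TCP [-11.   70.1  88. ]
target [ 5.1  4.9 88. ]
```

The wrist puts the rest's mid-line about 6 mm further left than the fixed cameras do. I check that before setting down.

```bash
python3 d.py .502 .248 .032
python3 - <<'E'
from w import *
a=cv2.imread("pics/w7.png")[50:260,170:390]
cv2.imwrite("pics/w7c.png",cv2.resize(a,None,fx=2.8,fy=2.8,interpolation=cv2.INTER_CUBIC))
# w1 check of the rest's near side (level tool)
s=dict(ee_pos=np.array([.5226,.0651,.1315]),tcp_rot=np.array([[-.993,.120,0],[.120,.993,.001],[0,.001,-1]]))
R=s["tcp_rot"];m=np.array([.502,.248,.032]);n=np.array([-.274,.03,.961])
o=R@HE[:3,3]+s["ee_pos"]
for p in [(436,60),(437,150),(437,255),(434,22)]:
    u=cv2.undistortPoints(np.array([[p]],float),K,np.array([-0.0757,0,0,0,0.]))[0,0]
    d=R@HE[:3,:3]@[u[0],u[1],1];print(p,(o+d*(n@(m-o))/(n@d)).round(4))
f=grab_frame("scene");cv2.imwrite("pics/sc8.png",f["pixels"][:,:,::-1]);cv2.imwrite("pics/sc8c.png",cv2.resize(f["pixels"][100:230,140:300,::-1],None,fx=4.5,fy=4.5,interpolation=cv2.INTER_CUBIC))
E
```

```text
clock 14.63 pos [0.4822 0.2453 0.118 ] yaw 83.5 z [ 0.274 -0.031 -0.961] F [-0.34 -0.29 -6.39] w 0.0544
tool delta mm [ 5.1  4.9 88. ]
(436, 60) [0.4415 0.1982 0.0163]
(437, 150) [0.5014 0.1903 0.0336]
(437, 255) [0.5703 0.1822 0.0535]
(434, 22) [0.4153 0.2011 0.0087]
```

View pics/w7c.png

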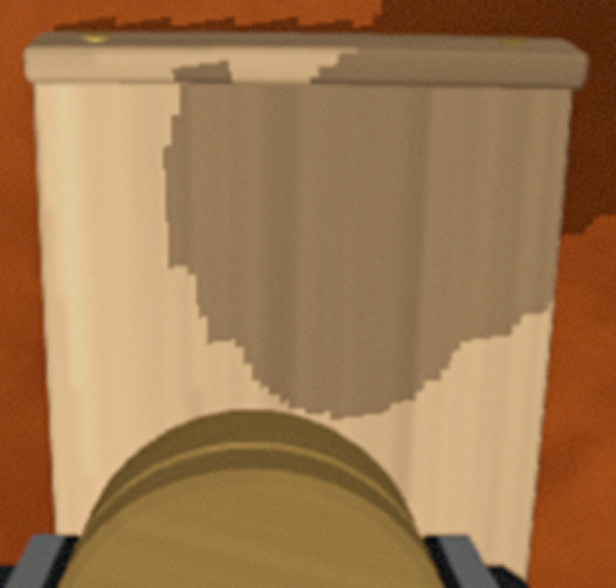

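View pics/sc8c.png

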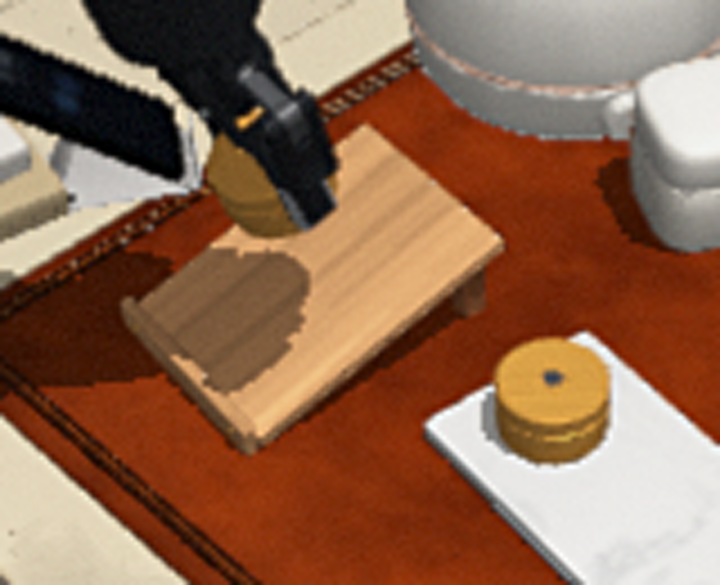

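The level wrist view puts the near side within 3–4 mm of the fixed cameras. I take the compromise middle (0.502, 0.251), since every estimate lies within about 4 mm of it. Next I descend along the slope normal and stop short of contact.

Emit:
{"op": "servo_tool", "data": {
  "commands": [
    {"claw": 0,"offset": [1,2,2],"turn": [0,0,0]},
    {"claw": 0,"offset": [2,3,5],"turn": [0,0,0]},
    {"claw": 0,"offset": [2,3,8],"turn": [0,0,0]},
    {"claw": 0,"offset": [0,0,10],"turn": [0,0,0]},
    {"claw": 0,"offset": [0,0,10],"turn": [0,0,0]},
    {"claw": 0,"offset": [0,0,10],"turn": [0,0,0]},
    {"claw": 0,"offset": [0,0,9],"turn": [0,0,0]},
    {"claw": 0,"offset": [0,0,6],"turn": [0,0,0]},
    {"claw": 0,"offset": [0,0,4],"turn": [0,0,0]},
    {"claw": 0,"offset": [0,0,2],"turn": [0,0,0]},
    {"claw": 0,"offset": [0,0,0],"turn": [0,0,0]},
    {"claw": 0,"offset": [0,0,0],"turn": [0,0,0]},
    {"claw": 0,"offset": [0,0,0],"turn": [0,0,0]}
  ]
}}

```text
clock: 15.77
ee_pos: [0.496, 0.2525, 0.0534]
tcp_rot: [[-0.955, 0.112, 0.275], [0.108, 0.994, -0.03], [-0.276, 0.001, -0.961]]
ft_force: [-0.1, 0.1, -6.9]
gripper_width: 0.0542
```

```bash
python3 d.py .502 .251 .032
python3 - <<'E'
from bench import *
import cv2
f=grab_frame("scene");cv2.imwrite("pics/sc9c.png",cv2.resize(f["pixels"][100:230,140:300,::-1],None,fx=4.5,fy=4.5,interpolation=cv2.INTER_CUBIC))
f=grab_frame("side");cv2.imwrite("pics/s9c.png",cv2.resize(f["pixels"][90:230,170:310,::-1],None,fx=4,fy=4,interpolation=cv2.INTER_CUBIC))
E
```

```text
clock 15.77 pos [0.496  0.2525 0.0534] yaw 83.58 z [ 0.275 -0.03  -0.961] F [-0.12  0.05 -6.85] w 0.0542
tool delta mm [ 0.1 -0.9 22.3]
```

View pics/sc9c.png

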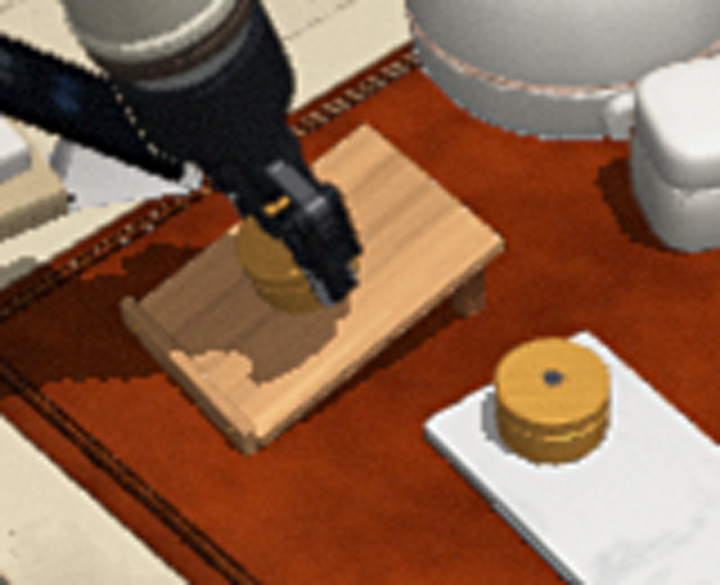

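View pics/s9c.png

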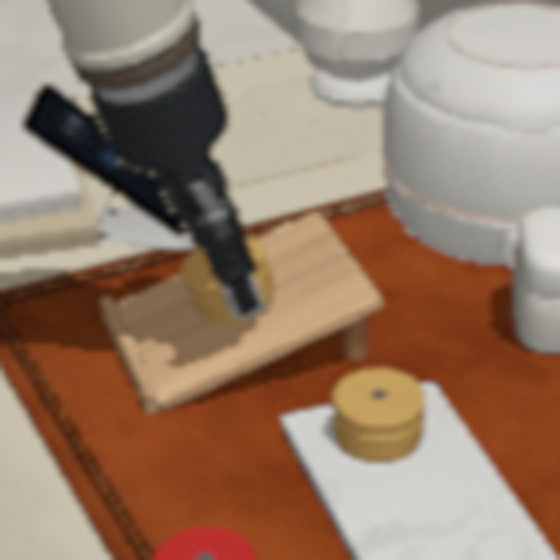

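It hangs over the middle, aligned with the slope, with about 6 mm to go. I lower it in small steps and watch Fz, which is -6.9 N while it hangs.

Emit:
{"op": "servo_tool", "data": {
  "commands": [
    {"claw": 0,"offset": [0,-0.9,2],"turn": [0,0,0]},
    {"claw": 0,"offset": [0,0,2],"turn": [0,0,0]},
    {"claw": 0,"offset": [0,0,1],"turn": [0,0,0]},
    {"claw": 0,"offset": [0,0,0],"turn": [0,0,0]},
    {"claw": 0,"offset": [0,0,0],"turn": [0,0,0]}
  ]
}}

```text
clock: 16.28
ee_pos: [0.497, 0.2511, 0.048]
tcp_rot: [[-0.955, 0.112, 0.274], [0.107, 0.994, -0.031], [-0.275, -0.0, -0.961]]
ft_force: [0.1, 0.1, -6.0]
gripper_width: 0.0543
```

Emit:
{"op": "servo_tool", "data": {
  "commands": [
    {"claw": 0,"offset": [0,0,0.7],"turn": [0,0,0]},
    {"claw": 0,"offset": [0,0,0],"turn": [0,0,0]}
  ]
}}

```text
clock: 16.45
ee_pos: [0.4973, 0.2512, 0.0474]
tcp_rot: [[-0.955, 0.112, 0.274], [0.108, 0.994, -0.031], [-0.276, 0.0, -0.961]]
ft_force: [-0.2, -0.1, -6.7]
gripper_width: 0.0541
```

Emit:
{"op": "servo_tool", "data": {
  "commands": [
    {"claw": 0,"offset": [0,0,0.7],"turn": [0,0,0]},
    {"claw": 0,"offset": [0,0,0],"turn": [0,0,0]}
  ]
}}

```text
clock: 16.62
ee_pos: [0.4975, 0.2513, 0.047]
tcp_rot: [[-0.955, 0.112, 0.274], [0.107, 0.994, -0.031], [-0.276, 0.0, -0.961]]
ft_force: [-0.7, 0.0, -4.8]
gripper_width: 0.0548
```

Emit:
{"op": "servo_tool", "data": {
  "commands": [
    {"claw": 0,"offset": [0,0,0.7],"turn": [0,0,0]},
    {"claw": 0,"offset": [0,0,0],"turn": [0,0,0]}
  ]
}}

```text
clock: 16.78
ee_pos: [0.4975, 0.2512, 0.0469]
tcp_rot: [[-0.955, 0.112, 0.274], [0.107, 0.994, -0.031], [-0.276, -0.0, -0.961]]
ft_force: [-5.4, -1.0, 4.8]
gripper_width: 0.0544
```

Contact came at the expected height (TCP z 0.047), with about 12 N of preload. I release gently.

Emit:
{"op": "servo_tool", "data": {
  "commands": [
    {"claw": 0.68,"offset": [0,0,0],"turn": [0,0,0]},
    {"claw": 0.72,"offset": [0,0,0],"turn": [0,0,0]},
    {"claw": 0.76,"offset": [0,0,0],"turn": [0,0,0]},
    {"claw": 0.82,"offset": [0,0,0],"turn": [0,0,0]},
    {"claw": 0.9,"offset": [0,0,0],"turn": [0,0,0]},
    {"claw": 0.95,"offset": [0,0,0],"turn": [0,0,0]},
    {"claw": 0.95,"offset": [0,0,0],"turn": [0,0,0]},
    {"claw": 0.95,"offset": [0,0,0],"turn": [0,0,0]}
  ]
}}

```text
clock: 17.45
ee_pos: [0.4977, 0.2512, 0.0461]
tcp_rot: [[-0.955, 0.112, 0.274], [0.108, 0.994, -0.031], [-0.276, 0.0, -0.961]]
ft_force: [1.0, 0.0, -0.9]
gripper_width: 0.0814
```

```bash
python3 d.py .502 .251 .032
python3 - <<'E'
from bench import *
import cv2
f=grab_frame("wrist");cv2.imwrite("pics/w10.png",f["pixels"][:,:,::-1])
E
```

```text
clock 17.45 pos [0.4977 0.2512 0.0461] yaw 83.58 z [ 0.274 -0.031 -0.961] F [ 1.03  0.02 -0.93] w 0.0814
tool delta mm [-0.2  0.3 14.8]
```

View pics/w10.png

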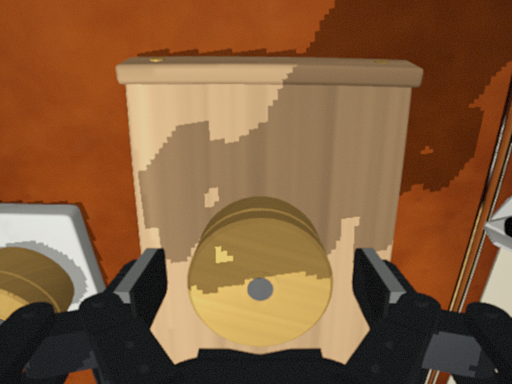

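Blank B stays put at (259,289), free of both fingers and within a few mm of the rest's mid-line. I retract along the tool axis and look again.

Emit:
{"op": "servo_tool", "data": {
  "commands": [
    {"claw": 0.95,"offset": [0,0,-3],"turn": [0,0,0]},
    {"claw": 0.95,"offset": [0,0,-6],"turn": [0,0,0]},
    {"claw": 0.95,"offset": [0,0,-10],"turn": [0,0,0]},
    {"claw": 0.95,"offset": [0,0,-15],"turn": [0,0,0]},
    {"claw": 0.95,"offset": [0,0,-18],"turn": [0,0,0]},
    {"claw": 0.95,"offset": [0,0,-18],"turn": [0,0,0]},
    {"claw": 0.95,"offset": [0,0,-18],"turn": [0,0,0]},
    {"claw": 0.95,"offset": [0,0,-18],"turn": [0,0,0]},
    {"claw": 0.95,"offset": [0,0,-14],"turn": [0,0,0]},
    {"claw": 0.95,"offset": [0,0,-7],"turn": [0,0,0]},
    {"claw": 0.95,"offset": [0,0,-3],"turn": [0,0,0]},
    {"claw": 0.95,"offset": [0,0,0],"turn": [0,0,0]},
    {"claw": 0.95,"offset": [0,0,0],"turn": [0,0,0]},
    {"claw": 0.95,"offset": [0,0,0],"turn": [0,0,0]},
    {"claw": 0.95,"offset": [0,0,0],"turn": [0,0,0]}
  ]
}}

```text
clock: 18.75
ee_pos: [0.4617, 0.2547, 0.1702]
tcp_rot: [[-0.956, 0.112, 0.273], [0.107, 0.994, -0.032], [-0.274, -0.001, -0.962]]
ft_force: [-0.1, 0.6, -0.6]
gripper_width: 0.0809
```

```bash
python3 d.py .502 .251 .032
python3 - <<'E'
from bench import *
import cv2,numpy as np
f=grab_frame("wrist");cv2.imwrite("pics/w11.png",f["pixels"][:,:,::-1])
f=grab_frame("scene");a=cv2.resize(f["pixels"][100:300,140:390,::-1],None,fx=3,fy=3,interpolation=cv2.INTER_CUBIC)
cv2.imwrite("pics/sc11.png",a)
E
```

```text
clock 18.75 pos [0.4617 0.2547 0.1702] yaw 83.57 z [ 0.273 -0.032 -0.962] F [-0.1   0.57 -0.65] w 0.0809
tool delta mm [ -1.   1. 144.]
```

View pics/w11.png

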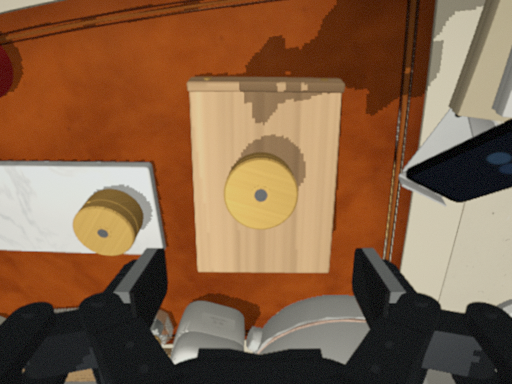

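View pics/sc11.png

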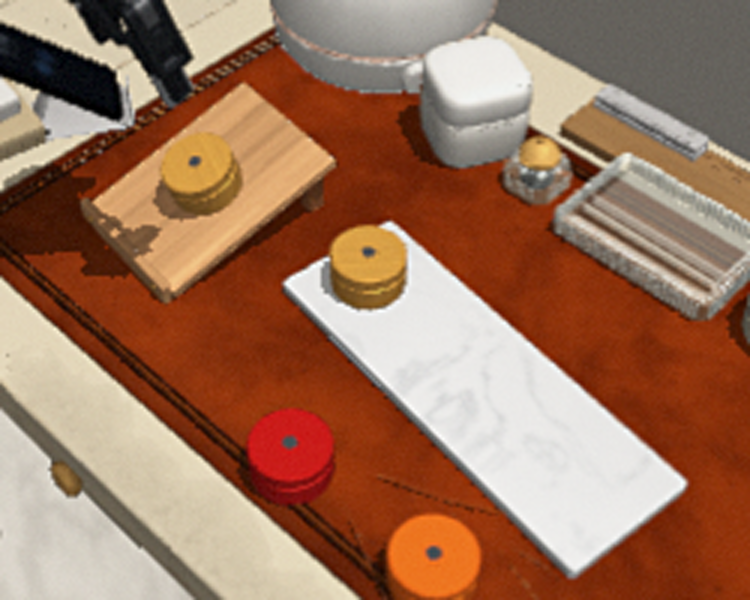

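Blank B sits flat near the middle of the rest (scene crop hole at (195,161)) and A stands on the marble (hole at (369,252)). I measure both.

```bash
python3 - <<'E'
from w import *
s=get_state();n=np.array([-.274,.031,.961])
print("B base scene",onz("scene",(204.8,153.5),.0628)-.032*n,"wrist",wz((260.5,195),.0628,s)-.032*n)
print("A scene",onz("scene",(262.8,183.8),.0425),"wrist",wz((102,233),.0425,s))
E
python3 d.py .502 .251 .032
```

```text
B base scene [0.50144857 0.24916748 0.032048  ] wrist [0.501268 0.250808 0.032048]
A scene [0.52939907 0.10489537 0.0425    ] wrist [0.5292 0.106  0.0425]
clock 18.85 pos [0.4618 0.2548 0.1703] yaw 83.57 z [ 0.273 -0.032 -0.962] F [ 0.54 -0.18 -0.46] w 0.0811
tool delta mm [ -0.8   0.8 144.1]
```

Emit:
{"op": "servo_tool", "data": {
  "commands": [
    {"claw": 0.95,"offset": [0,0,-5],"turn": [0,0,0]},
    {"claw": 0.95,"offset": [0,0,0],"turn": [0,0,0]},
    {"claw": 0.95,"offset": [0,0,0],"turn": [0,0,0]},
    {"claw": 0.95,"offset": [0,0,0],"turn": [0,0,0]},
    {"claw": 0.95,"offset": [0,0,0],"turn": [0,0,0]},
    {"claw": 0.95,"offset": [0,0,0],"turn": [0,0,0]},
    {"claw": 0.95,"offset": [0,0,0],"turn": [0,0,0]},
    {"claw": 0.95,"offset": [0,0,0],"turn": [0,0,0]}
  ]
}}

```text
clock: 19.52
ee_pos: [0.4607, 0.2553, 0.1759]
tcp_rot: [[-0.955, 0.112, 0.274], [0.108, 0.994, -0.031], [-0.276, -0.0, -0.961]]
ft_force: [0.2, -1.1, 0.5]
gripper_width: 0.0813
```

Run:
```python
from bench import *
import cv2,numpy as np
f=grab_frame("scene")
a=cv2.resize(f["pixels"][100:300,140:390,::-1],None,fx=3,fy=3,interpolation=cv2.INTER_CUBIC)
b=cv2.imread("pics/sc11.png");print("moved px (B region, A region):",np.abs(a[120:230,150:250].astype(int)-b[120:230,150:250]).mean(),np.abs(a[220:320,320:420].astype(int)-b[220:320,320:420]).mean())
cv2.imwrite("pics/sc12.png",a); print(get_state()["clock"])
```

```text
moved px (B region, A region): 1.7815454545454545 1.4774
19.5667
```

Nothing has moved beyond image noise, and B's base is within 3 mm of the rest's middle. I hand in.

```bash
python3 -c "
from bench import *
print(hand_in())"
```

```text
the job is handed in; nothing more can be done
None
```

I slid both blanks outward along the marble, set the rough one flat on the middle of the rest, and left the smooth one standing on the marble. I handed the job in at about 19.6 s.

- **Drag:** The left blank slid 49 mm with about 0.8 N of drag, so it is the polished one. The right blank slid 50 mm with about 5.6 N, so it is the rough one.
- **Rough blank:** I gripped it, tilted it 16° to match the slope, set it down with light contact and released it. It stayed put for about 2 s before hand-in. The scene and wrist cameras put its base at (0.501, 0.249–0.251), within about 3 mm of the middle.
- **Smooth blank:** It stands wholly on the marble at about (0.529, 0.105).
- **End state:** The gripper was clear of everything, I never touched the red and orange look-alikes, and the last two pictures differed only by noise.

**One disagreement:** A wrist picture taken with the tool tilted put the rest's mid-line about 6 mm further left than the fixed cameras did. I aimed between the two, so the placing is within about 4 mm of the middle by either reading.

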